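# Shut the two-leaf screw case and snap its four tabs

### The job

Close up the screw case on the carving bench: shut the leaf with the rebated (stepped-down) edge first, then the flanged leaf so that its edge laps over the other. Then press all four snap tabs around the rim down until each one clicks home and stays. Do not knock about the tools and stock standing around it.

Things in the scene. Friction and masses are not known exactly. Their poses are not given: they have to be found in the camera images.
- case: screw case, grey plastic, fixed to the bench: 160 mm (its x) by 240 mm (its y), walls 60 mm high; origin at the centre of its underside, z up. Its lid is two leaves, each 8 mm thick, hinged along the two 160 mm ends (-y end, on the robot's right: rebated leaf; +y end, on its left: flanged leaf) and meeting in the middle with lapping edges; shut, the top of the leaves is 68 mm above the bench. Four snap tabs stand up from the lid over the near and far rim, two on each leaf
- rebated_hinge (a point): middle of the hinge line of the rebated leaf, at the -y end of the case, on its upper rim 60 mm above the bench; the hinge line runs along the case's x. The underside of the leaf lies in the plane through this line
- rebated_push (a point): point on the outer face (the top when shut) of the rebated leaf, mid-way along its length, 85 mm from the hinge line: a good place to push the leaf shut. Moves with the leaf; its z axis is the outward normal of the outer face
- rebated (a joint): opening angle of the rebated leaf in rad: 0 shut, about 1.57 upright; its free edge is stepped down to a thin lip (4 mm thick, 16 mm wide, ending 128 mm from the hinge) on which the other leaf laps, so it must be shut first. Stiff hinge: it stays where it is left, even nearly shut, and takes about 3 N at 85 mm from the hinge to move
- flanged_hinge (a point): middle of the hinge line of the flanged leaf, at the +y end of the case, on its upper rim 60 mm above the bench; the hinge line runs along the case's x. The underside of the leaf lies in the plane through this line
- flanged_push (a point): point on the outer face (the top when shut) of the flanged leaf, mid-way along its length, 85 mm from the hinge line: a good place to push the leaf shut. Moves with the leaf; its z axis is the outward normal of the outer face
- flanged (a joint): opening angle of the flanged leaf in rad: 0 shut, about 1.57 upright; its free edge carries a raised flange (22 mm wide, standing 2 mm above the leaf, ending 126.5 mm from the hinge) that laps over the other leaf's lip, so it is shut last. Stiff hinge: it stays where it is left, even nearly shut, and takes about 3 N at 85 mm from the hinge to move
- rebated_near_top (a point): centre of the top of the snap tab's cap on the rebated leaf at the case's -x (near) rim; black cap 28 mm (case x) by 26 mm (case y), 6 mm thick, with a hooked skirt outside the wall; moves with the tab and with its leaf. With the leaf shut it stands 80 mm above the bench when the tab is up and about 71 mm when engaged; in the case frame it lies at x -78 mm, y -60 mm
- rebated_near (a joint): travel of that tab into its leaf in m: 0 up (not engaged), 0.009 to 0.010 engaged. With the leaf shut, its hook rides over a sprung catch on the case wall: light at first, peaking at about 6 to 9 N between 2 and 4 mm, and past 6 mm it snaps under the catch by itself and stays; let go sooner, or pressed with the leaf open, it springs back up
- rebated_far_top (a point): centre of the top of the snap tab's cap on the rebated leaf at the case's +x (far) rim; black cap 28 mm (case x) by 26 mm (case y), 6 mm thick, with a hooked skirt outside the wall; moves with the tab and with its leaf. With the leaf shut it stands 80 mm above the bench when the tab is up and about 71 mm when engaged; in the case frame it lies at x +78 mm, y -60 mm
- rebated_far (a joint): travel of that tab into its leaf in m: 0 up (not engaged), 0.009 to 0.010 engaged. With the leaf shut, its hook rides over a sprung catch on the case wall: light at first, peaking at about 6 to 9 N between 2 and 4 mm, and past 6 mm it snaps under the catch by itself and stays; let go sooner, or pressed with the leaf open, it springs back up
- flanged_near_top (a point): centre of the top of the snap tab's cap on the flanged leaf at the case's -x (near) rim; black cap 28 mm (case x) by 26 mm (case y), 6 mm thick, with a hooked skirt outside the wall; moves with the tab and with its leaf. With the leaf shut it stands 80 mm above the bench when the tab is up and about 71 mm when engaged; in the case frame it lies at x -78 mm, y +60 mm
- flanged_near (a joint): travel of that tab into its leaf in m: 0 up (not engaged), 0.009 to 0.010 engaged. With the leaf shut, its hook rides over a sprung catch on the case wall: light at first, peaking at about 6 to 9 N between 2 and 4 mm, and past 6 mm it snaps under the catch by itself and stays; let go sooner, or pressed with the leaf open, it springs back up
- flanged_far_top (a point): centre of the top of the snap tab's cap on the flanged leaf at the case's +x (far) rim; black cap 28 mm (case x) by 26 mm (case y), 6 mm thick, with a hooked skirt outside the wall; moves with the tab and with its leaf. With the leaf shut it stands 80 mm above the bench when the tab is up and about 71 mm when engaged; in the case frame it lies at x +78 mm, y +60 mm
- flanged_far (a joint): travel of that tab into its leaf in m: 0 up (not engaged), 0.009 to 0.010 engaged. With the leaf shut, its hook rides over a sprung catch on the case wall: light at first, peaking at about 6 to 9 N between 2 and 4 mm, and past 6 mm it snaps under the catch by itself and stays; let go sooner, or pressed with the leaf open, it springs back up
- chisel_a_mid (a point): middle of a carving chisel (about 230 mm long, 26 mm thick, wooden handle) lying in front of the case; bystander
- chisel_b_mid (a point): middle of a wider carving chisel (about 240 mm long, 26 mm thick) lying to the left; bystander
- mallet: turned wooden mallet standing on its head, 90 mm across and 268 mm tall, origin under its centre; bystander
- rosette: carved wooden rosette, 150 mm across and 34 mm high, behind the case, origin under its centre; bystander
- glue: white glue bottle, 60 mm across and 170 mm tall, origin under its centre; bystander
- carton: cardboard carton of dowels, 75 x 100 x 45 mm, behind the case, origin under its centre; bystander
- square: carpenter's try square lying flat, 90 mm stock and 130 mm blade, 16 mm high, origin under the middle of its stock; bystander

How it is judged:
On the way, in this order (a step that is already met when the one before it is completed fails the run):
1. the rebated leaf is shut while the flanged leaf is still open (value of joint rebated below 0.035 rad and value of joint flanged above 0.3 rad), for 0.1 s.
2. both leaves are shut, the flanged one lapping over the rebated one (value of joint each of rebated, flanged below 0.035 rad), for 0.1 s.
3. all four snap tabs are engaged with both leaves shut (all of step 2 and value of joint each of rebated_near, rebated_far, flanged_near, flanged_far above 0.008 m), for 0.2 s.
At the end, for the whole second after the job is handed in: Both leaves are shut (within 0.035 rad of fully home) and all four snap tabs are engaged (pressed in more than 8 mm of their 10 mm) (all of step 3); the robot touches nothing.
It fails at once if one of the seven bystanders (chisels, mallet, rosette, glue bottle, carton, try square) is moved by more than 30 mm (distance of any of chisel_a_mid, chisel_b_mid, mallet, rosette, glue, carton, square from where it was at the start of the episode above 0.03 m).
It also fails if it takes over 58 s, if anything falls off the work surface, if the arm or the gripper's body presses on something with over 40 N, if the wrist force passes 120 N, or if a joint passes its speed limit or range.

### The arm

A 6-joint arm with a two-finger parallel gripper is mounted at the origin on the work surface. World frame = base frame: x ahead of the robot, y to its left, z up, the work surface at z = 0. Lengths are in m, angles in rad, forces in N, time in s.
With the tool pointing down it reaches from about 0.3 to 0.85 m from the base axis. Payload 4.2 kg.
Tool frame: the origin (TCP) lies at the very end of the fingers, on their centre line; the grasp point (between the pads) lies 19 mm behind it; z points along the fingers, x is the direction in which the jaws open and shut, and the axes are right-handed (so a half turn about z gives the same grasp; the last joint's range is limited). The gripper opens to 91 mm and grips with 3 to 60 N. Pads are 32 mm wide; open, the fingers measure 118 mm over their backs; the gripper's body (76 mm by 178 mm) begins 60 mm behind the grasp point.
Start: joints at [1.15, 0.32, 1.565, -0, 1.257, -0.02], TCP at [0.224, 0.529, 0.214] pointing down, gripper open.
Joint ranges: [-3.11, 3.11], [-0.84, 2.01], [0.21, 2.61], [-1.34, 4.49], [0.05, 2.63], [-2.56, 2.56]. Speed limits (rad/s): [2.57, 2.57, 3.14, 3.14, 3.14, 3.14].

### API

Orientations are given as a unit quaternion [w, x, y, z].
In Python, from cell import * gives the robot as it stands.
- The arm moves only by the tool servo_tool, never from a script. Its argument "increments" is a list of rows, each an object with "hand": the gripper's target within -1 to 1 (fully open at 1, half-way at 0, shut at -1); "xyz": the shift along the tool's x, y, z in cm, a list of three; "twist": the turn about the tool's z in rad. In form: [{"hand": hand, "xyz": [x, y, z], "twist": twist}, ...]. A call has 1 to 8 rows; each row is the pose to reach, as a shift and turn from the pose measured when the call began, along the tool's axes at that moment; what a row does not reach only later rows make up. A row lasts 1/10 s, in which the tool goes at most 50 mm and 8.59 degrees, less where a joint would pass 70% of its speed; a pose out of reach is approached as far as the arm can. A call with a gripper value outside its range is refused whole. The fingers move at their own pace and stop on an object; "squeeze" is the grip in N (left out, the last holds). Time passes only in rows, so rows that repeat a pose let the fingers close. It gives the time, the measured TCP pose, the force and the opening at its end, in the units of the state.
- get_state(): the state, without advancing time (a new reading comes with each control period).
- get_image(name): name is "scene" or "top"; returns (picture, depth): 420x560x3 uint8, red, green, blue; 420x560 float32, m along the optical axis (not along the pixel's ray), 0 where there is no reading.
- calibration(name): a dict with "K" (3x3 intrinsics, pixels), "rvec" (rotation vector, rad) and "tvec" (3), from world to camera coordinates, as OpenCV has them. Camera axes: x right, y down, z forward; pixel columns grow to the right and rows downward; lengths in m; the calibration is good to about 2 mm. A picture is of the moment at which its call begins. calibration takes no time and is no camera call.
- job_done(): hands the job in, once; it reports no verdict.
The state is a dict: "time": time; "joint_pos": joint angles; "qd": joint speeds; "tau": joint torques, N m; "ee_pos": TCP position; "orientation": TCP orientation; "contact_force": force on the tool from outside, world axes, zero at the start; "ft_torque": the same for the moment, N m; "finger_gap": opening from 0.0 (shut) to 1.0 (fully open).
Only numpy, scipy, OpenCV 4.12 (cv2) and the standard library are available. Lean on these libraries where they do the work, as an engineer would, in place of code of your own. Each camera call takes 0.05 s, during which the arm holds its last target.

## Working session

There is one attempt and no reset: what is moved stays moved. The work goes in short steps, Python scripts to look and compute and a tool call to move; the robot and the scene stay as the last step left them, time stands still between calls to the robot, and variables do not carry over. Pictures are saved under pics/ and viewed, and the job is handed in when it is done.

Besides the shell and the picture viewer there is one more tool, called after ">>>" as a command line: name --argument value ..., lists and objects as JSON in quotes. servo_tool: Moves the arm, as the interface text tells. Its arguments: {"type":"object","properties":{"increments":{"type":"array"},"squeeze":{"type":"number"}},"required":["increments"]}

```bash
mkdir -p pics; ls; python3 - <<'E'
from cell import *
import cv2,numpy as np
print(get_state())
for n in ("scene","top"):
    im,d=get_image(n); cv2.imwrite(f"pics/{n}0.png",im[:,:,::-1]); np.savez(f"{n}0.npz",im=im,d=d)
    c=calibration(n); R=cv2.Rodrigues(np.array(c["rvec"],float))[0]; print(n,c["K"],(-R.T@np.array(c["tvec"]).ravel()),R)
E
```

```text
pics
{'time': 0.0, 'joint_pos': array([ 1.15001728e+00,  3.20309573e-01,  1.56569912e+00,  6.89406306e-07,
        1.25738885e+00, -1.99697882e-02]), 'qd': array([ 2.69859263e-04, -7.13435816e-04, -7.94937213e-05,  2.84650445e-05,
       -7.58902336e-04, -1.04649092e-03]), 'tau': array([-6.81897618e-04, -4.12478936e+01, -2.31966662e+01,  7.25296210e-02,
        4.58408170e-02, -1.55895227e-04]), 'ee_pos': array([0.2241171 , 0.52896646, 0.21310233]), 'orientation': array([ 4.82925392e-04,  8.33715375e-01,  5.52193679e-01, -7.62360122e-04]), 'contact_force': array([0.37322821, 1.08479811, 0.59239838]), 'ft_torque': array([ 0.02696761, -0.02845142, -0.03641331]), 'finger_gap': 1.0024915465490645}
scene [[379.23991902   0.         284.08267546]
 [  0.         379.23991902 211.26786444]
 [  0.           0.           1.        ]] [1.11998231 0.41091747 0.91893215] [[-0.63081705  0.77589991  0.00701197]
 [ 0.60170431  0.49485956 -0.62694971]
 [-0.48992017 -0.39127144 -0.77902817]]
top [[543.88674649   0.         282.43316897]
 [  0.         543.88674649 206.86969802]
 [  0.           0.           1.        ]] [ 0.29523246 -0.02046505  1.60974601] [[-0.02248415 -0.99938735 -0.02682126]
 [-0.98422772  0.0268359  -0.1748589 ]
 [ 0.17547154  0.02246667 -0.98422812]]
```

View pics/scene0.png

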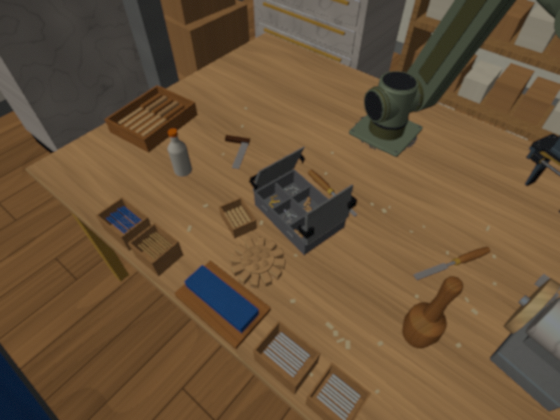

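View pics/top0.png

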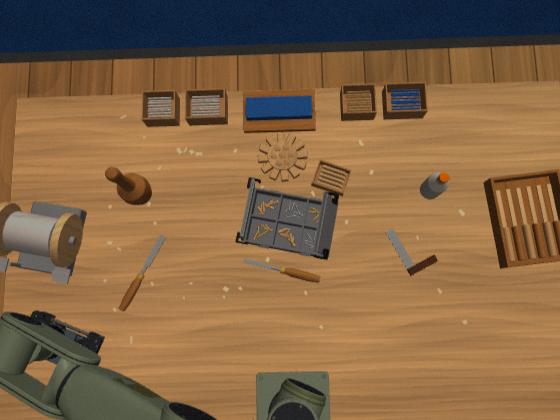

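```bash
cat > h.py <<'E'
import numpy as np,cv2
from cell import *
def cam(n):
    c=calibration(n); R=cv2.Rodrigues(np.array(c["rvec"],float))[0]; t=np.array(c["tvec"],float).ravel(); return np.array(c["K"]),R,t
def cloud(n,d):
    K,R,t=cam(n); v,u=np.indices(d.shape)
    p=np.stack([(u-K[0,2])/K[0,0]*d,(v-K[1,2])/K[1,1]*d,d],-1)
    return (p-t)@R
def ray(n,u,v,z):
    K,R,t=cam(n); o=-R.T@t; r=R.T@np.linalg.inv(K)@np.array([u,v,1.]); return o+r*(z-o[2])/r[2]
def proj(n,P):
    K,R,t=cam(n); q=(np.asarray(P)@R.T+t)@K.T; return q[...,:2]/q[...,2:]
E
python3 - <<'E'
from h import *
a=np.load("scene0.npz"); b=np.load("top0.npz")
cv2.imwrite("pics/sc_crop.png",cv2.resize(a["im"][140:255,215:365,::-1],None,fx=5,fy=5,interpolation=2))
cv2.imwrite("pics/top_crop.png",cv2.resize(b["im"][130:290,220:360,::-1],None,fx=3.7,fy=3.7,interpolation=2))
T=cloud("top",b["d"]); S=cloud("scene",a["d"])
for nm,C in(("top",T),("scene",S)):
    m=(abs(C[...,1])<.25)&(C[...,0]>.3)&(C[...,0]<.75)&(C[...,2]>.1)&(C[...,2]<.3)
    P=C[m]; print(nm,len(P),P.min(0),P.max(0))
    for s in (P[:,1]>0,P[:,1]<0):
        Q=P[s]; print(len(Q),Q.min(0),Q.max(0),Q.mean(0))
print(T[210:225,10:15,2].mean(), T[300,250], S[60,300])
E
```

```text
top 1262 [ 0.41492483 -0.14236802  0.10001639] [0.64551652 0.14278721 0.19419004]
385 [0.4612853  0.07418156 0.10074838] [0.64551652 0.14278721 0.19419004] [0.55165809 0.10893607 0.16139001]
877 [ 0.41492483 -0.14236802  0.10001639] [ 0.59894464 -0.0657203   0.19069018] [ 0.50691473 -0.09989924  0.14769004]
scene 1930 [ 0.41628962 -0.14247999  0.10006152] [0.64765701 0.14709083 0.19130432]
1228 [0.46291311 0.07339048 0.10006152] [0.64765701 0.14709083 0.19130432] [0.56082273 0.1126357  0.14650623]
702 [ 0.41628962 -0.14247999  0.10008368] [ 0.6027258  -0.06339651  0.18739702] [ 0.51910816 -0.09641966  0.14373649]
0.18819577921620934 [0.30836486 0.11694441 0.0041525 ] [-0.19214471 -0.55373442  0.00186163]
```

View pics/sc_crop.png

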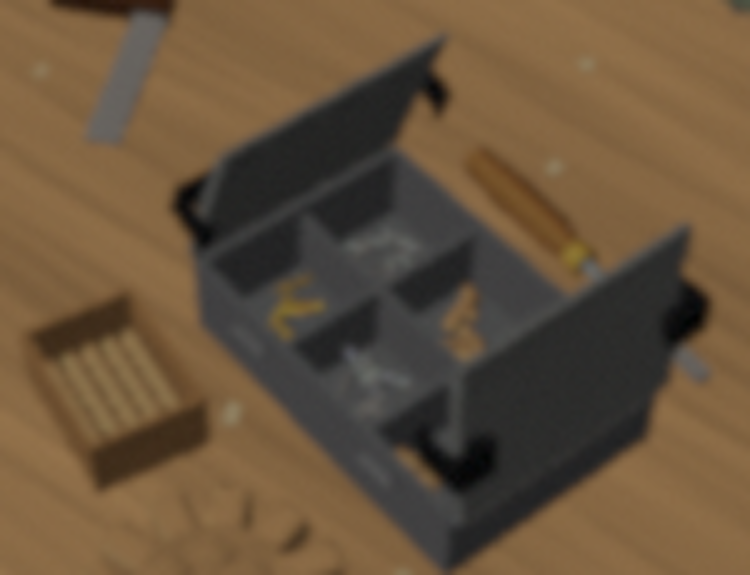

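View pics/top_crop.png

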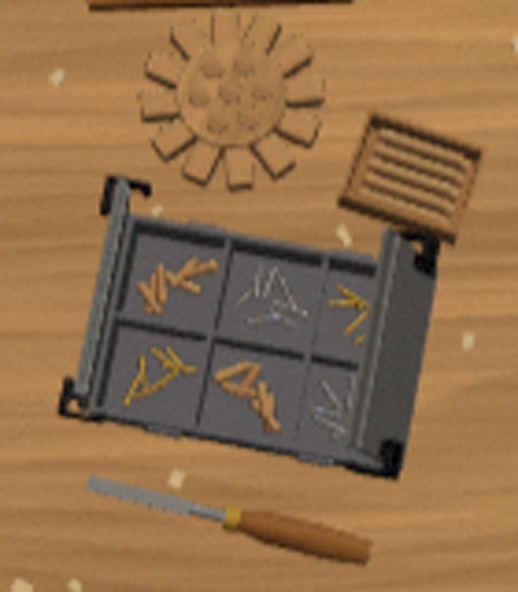

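```bash
python3 - <<'E'
from h import *
a=np.load("scene0.npz"); b=np.load("top0.npz")
C={"top":cloud("top",b["d"]),"scene":cloud("scene",a["d"])}
rng=np.random.default_rng(0)
def ransac(P,thr=.0025):
    best=None
    for _ in range(500):
        q=P[rng.choice(len(P),3,False)]; n=np.cross(q[1]-q[0],q[2]-q[0]); l=np.linalg.norm(n)
        if l<1e-6: continue
        n/=l; k=abs((P-q[0])@n)<thr
        if best is None or k.sum()>best.sum(): best=k
    Q=P[best]; c=Q.mean(0); n=np.linalg.svd(Q-c,full_matrices=False)[2][2]; return n,c,best
for nm in C:
  for s in (1,-1):
    X=C[nm]; m=(X[...,1]*s>0.05)&(abs(X[...,1])<.2)&(X[...,0]>.4)&(X[...,0]<.68)&(X[...,2]>.075)&(X[...,2]<.22)
    P=X[m]; n,c,k=ransac(P); n*=np.sign(n[1])
    Q=P[k]
    ex=np.array([n[1],-n[0],0]); ex/=np.linalg.norm(ex); up=np.cross(n,ex); 
    # offset at z=.06
    q=c+up*((.06-c[2])/up[2])
    print(nm,s,len(P),k.sum(),"n",n,"tilt",np.arctan2(n[2],np.hypot(n[0],n[1])),"yaw",np.arctan2(-n[0],n[1]),"q60",q,"range x",np.percentile(Q@ex,[1,99]),"up",np.percentile((Q-q)@up,[1,99]), abs(((Q-c)@n)).mean())
# case rim/wall: points z 0.05..0.065
T=C["top"];
for nm in C:
  X=C[nm]; yaw=None
  m=(abs(X[...,1])<.2)&(X[...,0]>.38)&(X[...,0]<.68)&(X[...,2]>.055)&(X[...,2]<.064)
  P=X[m][:,:2].astype(np.float32); print(nm,len(P),cv2.minAreaRect(P), np.median(X[m][:,2]))
E
```

```text
top 1 400 222 n [ 0.20586035  0.96109093 -0.1841894 ] tilt -0.185247092173324 yaw -0.21100608263940773 q60 [0.54816744 0.08426723 0.06      ] range x [0.42851035 0.60621089] up [-0.13577813 -0.06133563] 0.0011271116283289222
top -1 999 710 n [ 0.20301146  0.90891353 -0.36422869] tilt -0.37280447095947716 yaw -0.21974929136842425 q60 [ 0.50260193 -0.13300774  0.06      ] range x [0.43848176 0.59819843] up [-0.13644525 -0.01867622] 0.0010906921897649213
scene 1 1453 1177 n [0.21471547 0.97358282 0.07767723] tilt 0.07775556103106124 yaw -0.217066795975588 q60 [0.557188   0.11962566 0.06      ] range x [0.43817996 0.59969343] up [-0.12976456 -0.01666271] 0.0008516211847935262
scene -1 821 701 n [ 0.2033534   0.92427809 -0.32304397] tilt -0.32894415461182347 yaw -0.21656291700175334 q60 [ 0.50592463 -0.1224842   0.06      ] range x [0.42868694 0.60570762] up [-0.13247213 -0.0177931 ] 0.0006820822543043308
top 399 ((0.5644514560699463, -0.02387477457523346), (0.2618861794471741, 0.24106943607330322), 77.0914306640625) 0.05957163400794764
scene 446 ((0.5294270515441895, -0.0017018318176269531), (0.2502446174621582, 0.1627543866634369), 77.31439208984375) 0.06035567480964893
```

```bash
cat >> h.py <<'E'
from scipy.spatial.transform import Rotation as Ro
Cc=np.array([.530,-.006]); yaw=-.217
ex=np.array([np.cos(yaw),np.sin(yaw)]); ey=np.array([-ex[1],ex[0]])
def world(p): return np.r_[Cc+p[0]*ex+p[1]*ey,p[2]]
def rows(pts,s=None):
    s=s or get_state(); q=s["orientation"]; R=Ro.from_quat([q[1],q[2],q[3],q[0]]).as_matrix()
    p=s["ee_pos"]; d=p[:2]-Cc; print("t",s["time"],"case pos mm",np.round([d@ex*1e3,d@ey*1e3,p[2]*1e3],1),"F",np.round(s["contact_force"],1))
    a=np.arctan2(R[1,0],R[0,0]); tw=(a-yaw+np.pi/2)%np.pi-np.pi/2; print("twist to align",round(tw,3), "tilt",np.round(R[2],3))
    for x in pts: print(x,np.round(R.T@(world(x)-p)*100,2))
def leaf(th,s,sg): # outer face
    return sg*(.12-s*np.cos(th)+.008*np.sin(th)), .06+s*np.sin(th)+.008*np.cos(th)
E
python3 - <<'E'
from h import *
rows([(0,-.19,.27)])
for n,u,v,z in(("mallet",133,188,.1),("glue",435,187,.1)): print(n,ray("top",u,v,z))
E
```

```text
t 0.1 case pos mm [-413.9  456.6  213.2] F [-0.4 -0.  -0.3]
twist to align 1.387 tilt [-0.001 -0.    -1.   ]
(0, -0.19, 0.27) [-56.02  52.51  -5.59]
mallet [0.63083172 0.44004814 0.1       ]
glue [ 0.60951304 -0.41707371  0.1       ]
```

>>> servo_tool --increments '[{"hand": -1, "xyz": [0, 0, -3], "twist": 0}, {"hand": -1, "xyz": [-2, 2, -6], "twist": 0.1}, {"hand": -1, "xyz": [-5, 4.5, -6], "twist": 0.2}, {"hand": -1, "xyz": [-8, 7.5, -6], "twist": 0.3}, {"hand": -1, "xyz": [-11, 10.5, -6], "twist": 0.42}, {"hand": -1, "xyz": [-14, 13.5, -6], "twist": 0.55}, {"hand": -1, "xyz": [-17, 16.5, -6], "twist": 0.7}, {"hand": -1, "xyz": [-20, 19.5, -6], "twist": 0.8}]' --squeeze 20

```text
time: 0.9
ee_pos: [0.3258, 0.2671, 0.2733]
orientation: [0.001, 0.983, 0.182, -0.001]
contact_force: [1.4, 0.0, -0.9]
finger_gap: 0.332
```

```bash
python3 -c "
from h import *
rows([(0,-.19,.27)]); print(get_state()['finger_gap'])"
```

```text
t 0.9 case pos mm [-258.2  222.8  273.3] F [ 1.4  0.  -0.9]
twist to align 0.583 tilt [-0.001  0.001 -1.   ]
(0, -0.19, 0.27) [-1.15 48.68  0.39]
0.3317677123251643
```

>>> servo_tool --increments '[{"hand": -1, "xyz": [0, 4, 0], "twist": 0.1}, {"hand": -1, "xyz": [0, 8.5, 0], "twist": 0.22}, {"hand": -1, "xyz": [0, 13, 0], "twist": 0.35}, {"hand": -1, "xyz": [-0.2, 17.5, 0], "twist": 0.48}, {"hand": -1, "xyz": [-0.4, 22, 0], "twist": 0.58}, {"hand": -1, "xyz": [-0.6, 26.5, 0], "twist": 0.58}, {"hand": -1, "xyz": [-0.8, 31, 0], "twist": 0.58}, {"hand": -1, "xyz": [-0.9, 35.5, 0.2], "twist": 0.58}]'

```text
time: 1.7
ee_pos: [0.4444, -0.0695, 0.2718]
orientation: [0.001, 0.994, -0.107, -0.0]
contact_force: [0.6, 0.4, -0.1]
finger_gap: 0.007
```

```bash
python3 -c "
from h import *
rows([(0,-.19,.27),(0,-.19,.15)]); print(get_state()['finger_gap'])"
```

```text
t 1.7 case pos mm [-69.9 -80.5 271.8] F [ 0.6  0.4 -0.1]
twist to align 0.002 tilt [-0.     0.002 -1.   ]
(0, -0.19, 0.27) [ 6.97 10.97  0.19]
(0, -0.19, 0.15) [ 6.97 10.95 12.19]
0.0072547038421486255
```

>>> servo_tool --increments '[{"hand": -1, "xyz": [3, 4.5, 0], "twist": 0}, {"hand": -1, "xyz": [5, 8, 0], "twist": 0}, {"hand": -1, "xyz": [7, 11, 0.2], "twist": 0}, {"hand": -1, "xyz": [7, 11, 4], "twist": 0}, {"hand": -1, "xyz": [7, 11, 8.5], "twist": 0}, {"hand": -1, "xyz": [7, 11, 12.2], "twist": 0}, {"hand": -1, "xyz": [7, 11, 12.2], "twist": 0}]'

```text
time: 2.4
ee_pos: [0.4854, -0.1907, 0.1449]
orientation: [-0.001, 0.994, -0.107, -0.006]
contact_force: [-0.3, 0.0, 0.4]
finger_gap: 0.007
```

```bash
python3 -c "
from h import *
P=[]
for th in (1.24,1.1,.95,.8,.65,.5,.35,.2,.1,0):
    y,z=leaf(th,.092,-1); P.append((0,round(y-.016,4),round(z-.004,4)))
rows(P)
im,d=get_image('top'); cv2.imwrite('pics/t1.png',im[:,:,::-1])
im,d=get_image('scene'); cv2.imwrite('pics/s1.png',im[:,:,::-1])"
```

```text
t 2.4 case pos mm [  -3.8 -190.   144.9] F [-0.3  0.   0.4]
twist to align 0.002 tilt [-0.012 -0.001 -1.   ]
(0, np.float64(-0.1137), np.float64(0.1456)) [ 0.4  -7.63 -0.07]
(0, np.float64(-0.1014), np.float64(0.1416)) [ 0.4  -8.86  0.33]
(0, np.float64(-0.089), np.float64(0.1355)) [  0.41 -10.1    0.94]
(0, np.float64(-0.0776), np.float64(0.1276)) [  0.43 -11.24   1.73]
(0, np.float64(-0.0676), np.float64(0.118)) [  0.44 -12.23   2.69]
(0, np.float64(-0.0591), np.float64(0.1071)) [  0.45 -13.08   3.78]
(0, np.float64(-0.0523), np.float64(0.0951)) [  0.47 -13.76   4.98]
(0, np.float64(-0.0474), np.float64(0.0821)) [  0.49 -14.25   6.28]
(0, np.float64(-0.0453), np.float64(0.0731)) [  0.5  -14.46   7.18]
(0, np.float64(-0.044), np.float64(0.064)) [  0.51 -14.59   8.09]
```

View pics/s1.png

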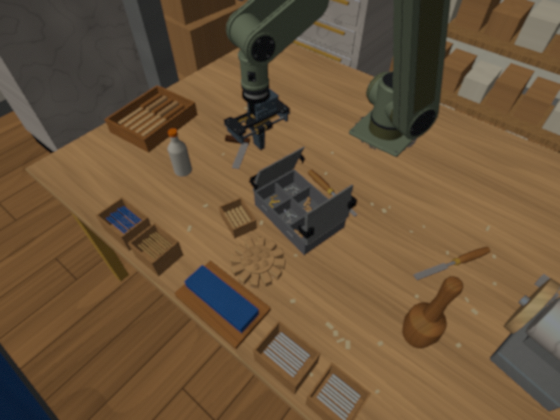

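The gripper (258,120) stands outside the rebated leaf (280,170), which hasn't been touched. Now I'll push it shut.

>>> servo_tool --increments '[{"hand": -1, "xyz": [0.4, -3.5, 0], "twist": 0}, {"hand": -1, "xyz": [0.4, -6.5, 0], "twist": 0}, {"hand": -1, "xyz": [0.4, -8, 0], "twist": 0}, {"hand": -1, "xyz": [0.4, -8.9, 0.3], "twist": 0}, {"hand": -1, "xyz": [0.4, -10.1, 0.9], "twist": 0}, {"hand": -1, "xyz": [0.4, -11.2, 1.7], "twist": 0}, {"hand": -1, "xyz": [0.4, -12.2, 2.7], "twist": 0}, {"hand": -1, "xyz": [0.4, -13.0, 3.7], "twist": 0}]'

```text
time: 3.3
ee_pos: [0.5211, -0.0654, 0.112]
orientation: [0.001, 0.994, -0.107, -0.001]
contact_force: [0.5, 0.1, 0.6]
finger_gap: 0.004
```

```bash
python3 -c "
from h import *
P=[]
for th in (.5,.35,.2,.1,0):
    y,z=leaf(th,.092,-1); P.append((0,round(y-.016,4),round(z-.004,4)))
rows(P)
im,d=get_image('scene'); cv2.imwrite('pics/s2.png',cv2.resize(im[100:255,215:365,::-1],None,fx=4,fy=4))"
```

```text
t 3.3 case pos mm [  4.2 -60.  112. ] F [0.5 0.1 0.6]
twist to align 0.002 tilt [-0.001  0.001 -1.   ]
(0, np.float64(-0.0591), np.float64(0.1071)) [-0.42 -0.09  0.49]
(0, np.float64(-0.0523), np.float64(0.0951)) [-0.41 -0.77  1.69]
(0, np.float64(-0.0474), np.float64(0.0821)) [-0.41 -1.26  2.99]
(0, np.float64(-0.0453), np.float64(0.0731)) [-0.41 -1.47  3.89]
(0, np.float64(-0.044), np.float64(0.064)) [-0.41 -1.6   4.8 ]
```

View pics/s2.png

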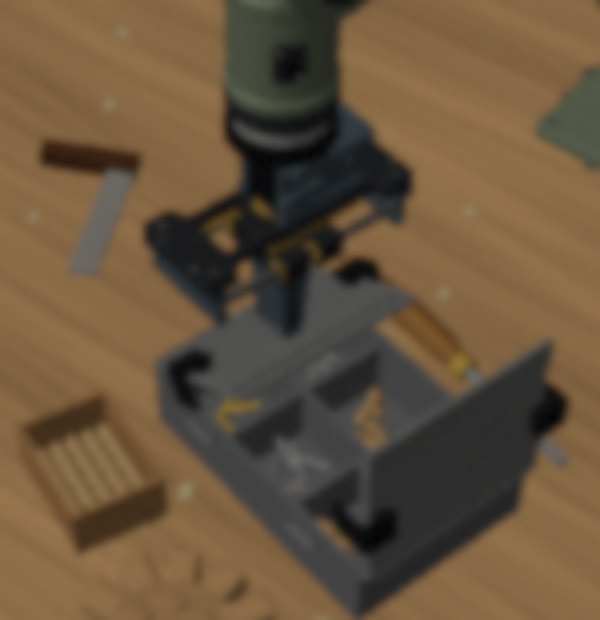

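The leaf is swinging shut and its step is visible at crop (340,300). I'll keep going.

>>> servo_tool --increments '[{"hand": -1, "xyz": [-0.4, -0.3, 0.9], "twist": 0}, {"hand": -1, "xyz": [-0.4, -0.8, 1.7], "twist": 0}, {"hand": -1, "xyz": [-0.4, -1.2, 2.7], "twist": 0}, {"hand": -1, "xyz": [-0.4, -1.4, 3.4], "twist": 0}, {"hand": -1, "xyz": [-0.4, -1.6, 4.0], "twist": 0}, {"hand": -1, "xyz": [-0.4, -1.6, 4.4], "twist": 0}, {"hand": -1, "xyz": [-0.4, -1.6, 4.6], "twist": 0}, {"hand": -1, "xyz": [-0.4, -1.6, 4.6], "twist": 0}]'

```text
time: 4.15
ee_pos: [0.5192, -0.0475, 0.0678]
orientation: [-0.0, 0.994, -0.107, -0.002]
contact_force: [-8.1, 2.2, 27.8]
finger_gap: 0.008
```

```bash
python3 -c "
from h import *
rows([])"
```

```text
t 4.15 case pos mm [ -1.6 -42.9  67.8] F [-8.1  2.2 27.8]
twist to align 0.002 tilt [-0.004  0.    -1.   ]
```

>>> servo_tool --increments '[{"hand": -1, "xyz": [0, 0, -3], "twist": 0}, {"hand": -1, "xyz": [0, 0, -7.5], "twist": 0}, {"hand": -1, "xyz": [0, 0, -12], "twist": 0}, {"hand": -1, "xyz": [0, 0, -16.5], "twist": 0}, {"hand": -1, "xyz": [0, -1, -20], "twist": 0}, {"hand": -1, "xyz": [0, -5, -20.5], "twist": 0}, {"hand": -1, "xyz": [0, -9.5, -20.5], "twist": 0}, {"hand": -1, "xyz": [0, -14, -20.5], "twist": 0}]'

```text
time: 4.95
ee_pos: [0.5503, 0.0904, 0.2733]
orientation: [-0.0, 0.994, -0.108, -0.001]
contact_force: [0.3, -0.4, -0.1]
finger_gap: 0.006
```

>>> servo_tool --increments '[{"hand": -1, "xyz": [0, -4.5, 0], "twist": 0}, {"hand": -1, "xyz": [0, -9, 0], "twist": 0}, {"hand": -1, "xyz": [0, -10.5, 0], "twist": 0}, {"hand": -1, "xyz": [0, -10.5, 0], "twist": 0}]'

```text
time: 5.35
ee_pos: [0.5729, 0.1946, 0.2725]
orientation: [-0.0, 0.994, -0.107, -0.002]
contact_force: [-0.9, -0.8, 0.5]
finger_gap: 0.001
```

```bash
python3 -c "
from h import *
P=[(0,.19,.14)]
for th in (1.49,1.24,1.1,.95,.8,.65,.5,.35,.2,.1,0):
    y,z=leaf(th,.092,1); P.append((0,round(y+.016,4),round(z-.004,4)))
rows(P)
im,d=get_image('scene'); cv2.imwrite('pics/s3.png',cv2.resize(im[100:255,215:365,::-1],None,fx=4,fy=4))
C=cloud('scene',d); q=C[...,:2]-Cc; a=q@ex; b=q@ey; m=(abs(a)<.05)&(b>-.11)&(b<-.02); print(m.sum(),np.polyfit(b[m],C[...,2][m],1),C[...,2][m].mean(),C[...,2][m].std())
im,d=get_image('top'); cv2.imwrite('pics/t3.png',im[:,:,::-1])
C=cloud('top',d); q=C[...,:2]-Cc; a=q@ex; b=q@ey; m=(abs(a)<.05)&(b>-.11)&(b<-.02); print(m.sum(),np.polyfit(b[m],C[...,2][m],1),C[...,2][m].mean(),C[...,2][m].std())"
```

```text
t 5.35 case pos mm [ -1.3 205.2 272.5] F [-0.9 -0.8  0.5]
twist to align 0.004 tilt [-0.003 -0.    -1.   ]
(0, 0.19, 0.14) [ 0.17  1.52 13.25]
(0, np.float64(0.1365), np.float64(0.1483)) [ 0.15  6.87 12.42]
(0, np.float64(0.1137), np.float64(0.1456)) [ 0.14  9.15 12.69]
(0, np.float64(0.1014), np.float64(0.1416)) [ 0.14 10.38 13.09]
(0, np.float64(0.089), np.float64(0.1355)) [ 0.14 11.62 13.7 ]
(0, np.float64(0.0776), np.float64(0.1276)) [ 0.13 12.76 14.49]
(0, np.float64(0.0676), np.float64(0.118)) [ 0.13 13.76 15.45]
(0, np.float64(0.0591), np.float64(0.1071)) [ 0.13 14.61 16.54]
(0, np.float64(0.0523), np.float64(0.0951)) [ 0.14 15.29 17.74]
(0, np.float64(0.0474), np.float64(0.0821)) [ 0.14 15.78 19.04]
(0, np.float64(0.0453), np.float64(0.0731)) [ 0.14 15.99 19.94]
(0, np.float64(0.044), np.float64(0.064)) [ 0.14 16.12 20.85]
753 [-0.08279271  0.06278628] 0.06798687721719454 0.009560916082897579
1088 [0.00234617 0.06869227] 0.06853927342786308 0.0035184711366732795
```

View pics/s3.png

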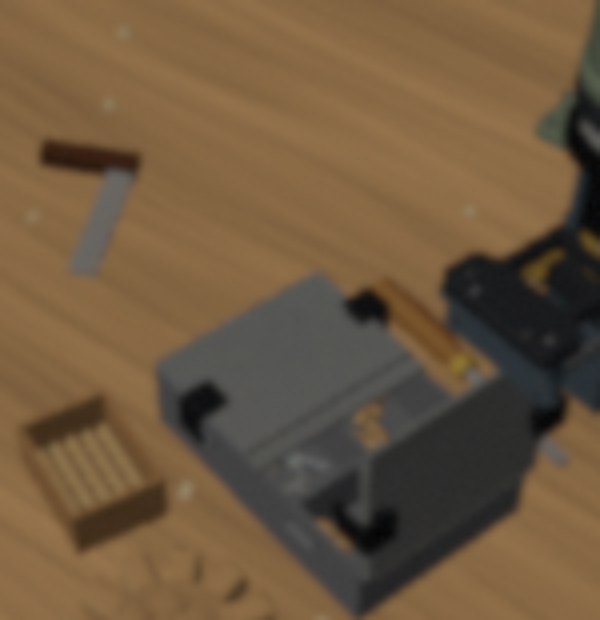

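View pics/t3.png

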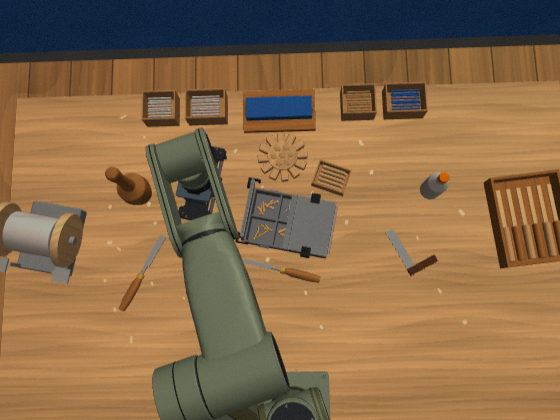

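The top depth puts the rebated leaf flat at 68.5 mm, slope 0.002. The scene fit also took in the tabs and the inside of the case, so I'll set it aside. Next is the flanged leaf.

>>> servo_tool --increments '[{"hand": -1, "xyz": [0.1, 0, 4], "twist": 0}, {"hand": -1, "xyz": [0.1, 0, 8.5], "twist": 0}, {"hand": -1, "xyz": [0.1, 0.5, 12.4], "twist": 0}, {"hand": -1, "xyz": [0.1, 3.5, 12.4], "twist": 0}, {"hand": -1, "xyz": [0.1, 6, 12.4], "twist": 0}, {"hand": -1, "xyz": [0.1, 8, 12.5], "twist": 0}, {"hand": -1, "xyz": [0.1, 9.4, 12.7], "twist": 0}, {"hand": -1, "xyz": [0.1, 10.4, 13.1], "twist": 0}]'

```text
time: 6.25
ee_pos: [0.5506, 0.0882, 0.1427]
orientation: [0.0, 0.994, -0.109, -0.001]
contact_force: [-0.2, 2.6, 1.7]
finger_gap: 0.007
```

```bash
python3 -c "
from h import *
P=[(0,.19,.14)]
for th in (.95,.8,.65,.5,.35,.2,.1,0):
    y,z=leaf(th,.092,1); P.append((0,round(y+.016,4),round(z-.004,4)))
rows(P)
im,d=get_image('scene'); cv2.imwrite('pics/s4.png',cv2.resize(im[100:255,215:365,::-1],None,fx=4,fy=4))"
```

```text
t 6.25 case pos mm [ -0.2  96.5 142.7] F [-0.2  2.6  1.7]
twist to align -0.002 tilt [-0.002  0.    -1.   ]
(0, 0.19, 0.14) [ 0.   -9.36  0.27]
(0, np.float64(0.089), np.float64(0.1355)) [0.02 0.74 0.72]
(0, np.float64(0.0776), np.float64(0.1276)) [0.03 1.88 1.51]
(0, np.float64(0.0676), np.float64(0.118)) [0.03 2.88 2.47]
(0, np.float64(0.0591), np.float64(0.1071)) [0.04 3.73 3.56]
(0, np.float64(0.0523), np.float64(0.0951)) [0.04 4.41 4.76]
(0, np.float64(0.0474), np.float64(0.0821)) [0.04 4.9  6.06]
(0, np.float64(0.0453), np.float64(0.0731)) [0.05 5.11 6.96]
(0, np.float64(0.044), np.float64(0.064)) [0.05 5.24 7.87]
```

View pics/s4.png

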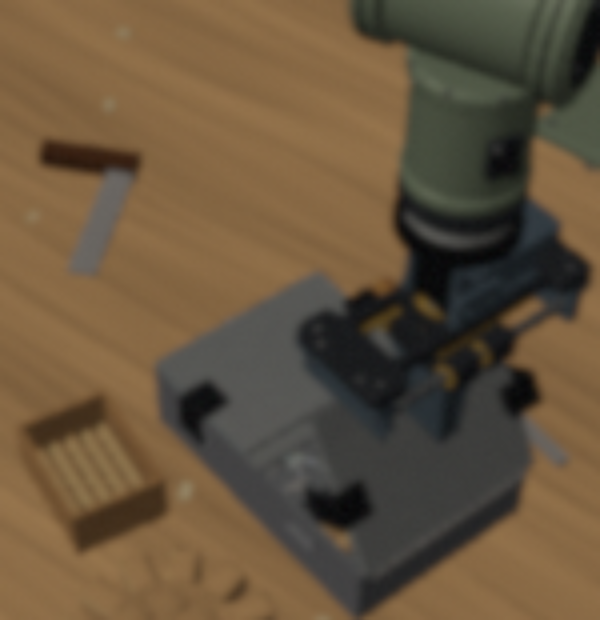

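The flanged leaf is about half down and the fingers are on its outer face at crop (435,430). Carrying on.

>>> servo_tool --increments '[{"hand": -1, "xyz": [0, 1.2, 1.0], "twist": 0}, {"hand": -1, "xyz": [0, 2.2, 1.9], "twist": 0}, {"hand": -1, "xyz": [0, 3.2, 3.0], "twist": 0}, {"hand": -1, "xyz": [0, 4.0, 4.2], "twist": 0}, {"hand": -1, "xyz": [0, 4.6, 5.4], "twist": 0}, {"hand": -1, "xyz": [0, 5.0, 6.4], "twist": 0}, {"hand": -1, "xyz": [0, 5.2, 7.2], "twist": 0}, {"hand": -1, "xyz": [0, 5.2, 7.7], "twist": 0}]'

```text
time: 7.1
ee_pos: [0.5379, 0.0359, 0.0675]
orientation: [0.001, 0.994, -0.109, -0.002]
contact_force: [-14.6, -1.9, 51.5]
finger_gap: 0.004
```

>>> servo_tool --increments '[{"hand": -1, "xyz": [0, 0, 0.2], "twist": 0}, {"hand": -1, "xyz": [0, 0, 0.2], "twist": 0}]'

```text
time: 7.3
ee_pos: [0.5377, 0.0359, 0.068]
orientation: [0.001, 0.994, -0.109, -0.002]
contact_force: [-5.9, -0.2, 19.6]
finger_gap: 0.003
```

>>> servo_tool --increments '[{"hand": -1, "xyz": [0, 0, -3], "twist": 0}, {"hand": -1, "xyz": [0, -3, -7.5], "twist": 0}, {"hand": -1, "xyz": [0, -7, -11], "twist": 0}, {"hand": -1, "xyz": [0, -11.5, -11], "twist": 0}, {"hand": -1, "xyz": [0, -16, -11], "twist": 0}, {"hand": -1, "xyz": [0, -20, -11], "twist": 0}, {"hand": -1, "xyz": [0, -20, -11], "twist": 0}]'

```text
time: 8.0
ee_pos: [0.582, 0.2361, 0.1763]
orientation: [0.001, 0.994, -0.106, -0.002]
contact_force: [-0.1, 0.7, -0.4]
finger_gap: 0.008
```

```bash
cat > meas.py <<'E'
from h import *
import sys
tag=sys.argv[1]
for n in ("scene","top"):
    im,d=get_image(n); C=cloud(n,d); q=C[...,:2]-Cc; a=q@ex; b=q@ey; z=C[...,2]
    cr=im[140:255,215:365] if n=="scene" else im[170:270,220:350]
    cv2.imwrite(f"pics/{n}_{tag}.png",cv2.resize(cr[:,:,::-1],None,fx=5,fy=5,interpolation=2))
    for nm,s in(("reb",-1),("fl",1)):
        m=(abs(a)<.05)&(b*s>.03)&(b*s<.1); print(n,nm,m.sum(),"slope",np.polyfit(b[m],z[m],1)[0].round(3),"z",np.median(z[m]).round(4)) if m.sum()>20 else print("none")
    mk=(im.max(-1)<38)&(abs(a)<.11)&(abs(b)<.1)&(z>.05)&(z<.1)
    for sx in(-1,1):
        for sy in(-1,1):
            m=mk&(a*sx>.05)&(b*sy>.03)
            if m.sum()>5:
                zt=np.percentile(z[m],90); k=m&(z>zt-.006); print(n,sx,sy,k.sum(),"c",a[k].mean().round(4),b[k].mean().round(4),"z",np.percentile(z[m],[50,90]).round(4))
E
python3 meas.py a; python3 -c "
from h import *
rows([])"
```

```text
scene reb 567 slope -0.003 z 0.0694
scene fl 680 slope 0.003 z 0.0692
scene -1 -1 43 c -0.0759 -0.0564 z [0.081  0.0832]
scene -1 1 47 c -0.0774 0.0627 z [0.0811 0.0832]
scene 1 -1 58 c 0.0791 -0.0572 z [0.0803 0.0829]
scene 1 1 62 c 0.0791 0.0616 z [0.0797 0.0825]
top reb 847 slope 0.004 z 0.069
top fl 835 slope 0.003 z 0.0689
top -1 -1 37 c -0.0804 -0.0597 z [0.0802 0.0862]
top -1 1 41 c -0.0819 0.0601 z [0.08   0.0857]
top 1 -1 49 c 0.0751 -0.0583 z [0.08   0.0841]
top 1 1 57 c 0.0746 0.0614 z [0.0808 0.0845]
t 8.1 case pos mm [ -1.4 243.2 176.3] F [ 0.1 -0.8 -0. ]
twist to align 0.001 tilt [-0.005  0.005 -1.   ]
```

View pics/scene_a.png

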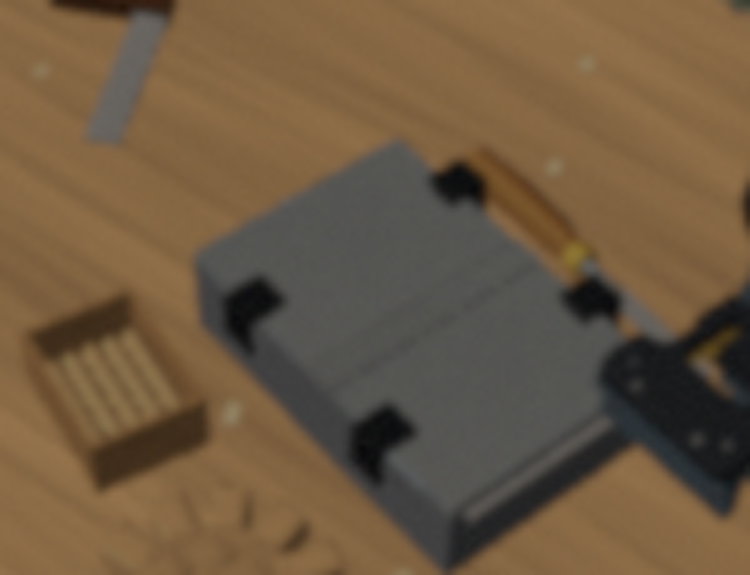

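View pics/top_a.png

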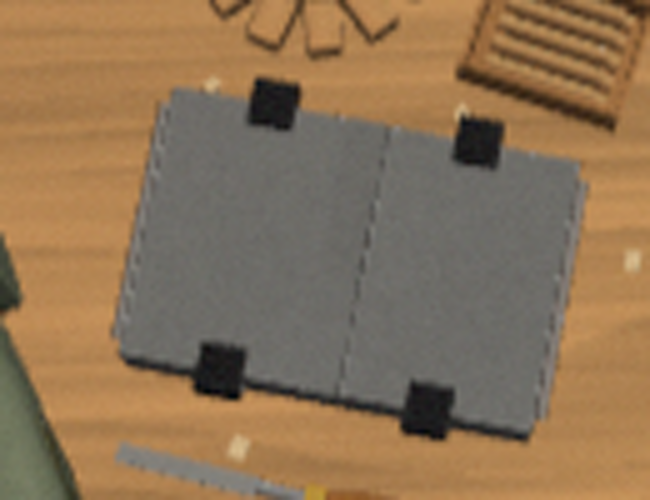

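Both leaves are flat at about 69 mm, and all four caps are up at about 80 mm, at ±78 and ±60 as specified. I'll press flanged_far first.

>>> servo_tool --increments '[{"hand": -1, "xyz": [2, 4.5, 1], "twist": 0}, {"hand": -1, "xyz": [4, 9, 2], "twist": 0}, {"hand": -1, "xyz": [6, 13.5, 4], "twist": 0}, {"hand": -1, "xyz": [7.9, 17.5, 6], "twist": 0}, {"hand": -1, "xyz": [7.9, 18.3, 8], "twist": 0}, {"hand": -1, "xyz": [7.9, 18.3, 8.5], "twist": 0}]'

```text
time: 8.7
ee_pos: [0.616, 0.0321, 0.0893]
orientation: [0.003, 0.994, -0.11, -0.006]
contact_force: [-0.1, -0.4, -1.0]
finger_gap: 0.005
```

```bash
python3 -c "
from h import *
rows([(.078,.06,.069),(.078,-.06,.11)])"
```

```text
t 8.7 case pos mm [75.7 55.7 89.3] F [-0.1 -0.4 -1. ]
twist to align -0.004 tilt [-0.011  0.007 -1.   ]
(0.078, 0.06, 0.069) [ 0.25 -0.44  2.03]
(0.078, -0.06, 0.11) [ 0.25 11.59 -1.99]
```

>>> servo_tool --increments '[{"hand": -1, "xyz": [0.2, -0.4, 0.3], "twist": 0}, {"hand": -1, "xyz": [0.2, -0.4, 0.8], "twist": 0}, {"hand": -1, "xyz": [0.2, -0.4, 1.3], "twist": 0}, {"hand": -1, "xyz": [0.2, -0.4, 1.8], "twist": 0}, {"hand": -1, "xyz": [0.2, -0.4, 2.0], "twist": 0}, {"hand": -1, "xyz": [0.2, -0.4, 2.0], "twist": 0}]'

```text
time: 9.3
ee_pos: [0.6191, 0.0364, 0.0701]
orientation: [0.003, 0.994, -0.11, -0.005]
contact_force: [-0.1, 1.4, 3.0]
finger_gap: 0.003
```

```bash
python3 -c "
from h import *
rows([(.078,.06,.1),(.078,-.06,.09)])"
```

```text
t 9.3 case pos mm [77.9 60.6 70.1] F [-0.1  1.4  3. ]
twist to align -0.003 tilt [-0.009  0.006 -1.   ]
(0.078, 0.06, 0.1) [-0.02  0.08 -2.99]
(0.078, -0.06, 0.09) [ 0.03 12.07 -1.92]
```

>>> servo_tool --increments '[{"hand": -1, "xyz": [0, 0, -2], "twist": 0}, {"hand": -1, "xyz": [0, 1, -3.5], "twist": 0}, {"hand": -1, "xyz": [0, 5, -3.5], "twist": 0}, {"hand": -1, "xyz": [0, 9.5, -3.5], "twist": 0}, {"hand": -1, "xyz": [0, 12, -3.2], "twist": 0}, {"hand": -1, "xyz": [0, 12, -2.2], "twist": 0}, {"hand": -1, "xyz": [0, 12, -2], "twist": 0}]'

```text
time: 10.0
ee_pos: [0.5922, -0.0811, 0.09]
orientation: [0.002, 0.994, -0.11, -0.006]
contact_force: [-1.1, 0.7, -0.9]
finger_gap: 0.008
```

```bash
python3 -c "
from h import *
rows([(.078,-.06,.069)])"
```

```text
t 10.0 case pos mm [ 76.9 -59.9  90. ] F [-1.1  0.7 -0.9]
twist to align -0.004 tilt [-0.011  0.006 -1.   ]
(0.078, -0.06, 0.069) [ 0.13 -0.    2.1 ]
```

>>> servo_tool --increments '[{"hand": -1, "xyz": [0.1, 0, 0.5], "twist": 0}, {"hand": -1, "xyz": [0.1, 0, 1.0], "twist": 0}, {"hand": -1, "xyz": [0.1, 0, 1.4], "twist": 0}, {"hand": -1, "xyz": [0.1, 0, 1.8], "twist": 0}, {"hand": -1, "xyz": [0.1, 0, 2.1], "twist": 0}, {"hand": -1, "xyz": [0.1, 0, 2.1], "twist": 0}]'

```text
time: 10.6
ee_pos: [0.5936, -0.0807, 0.0697]
orientation: [0.002, 0.994, -0.11, -0.005]
contact_force: [-0.6, 1.1, 5.0]
finger_gap: 0.005
```

>>> servo_tool --increments '[{"hand": -1, "xyz": [0, 0, -2], "twist": 0}, {"hand": -1, "xyz": [-1, 0, -4], "twist": 0}, {"hand": -1, "xyz": [-5, 0, -4], "twist": 0}, {"hand": -1, "xyz": [-9.5, 0, -4], "twist": 0}, {"hand": -1, "xyz": [-14, 0, -4], "twist": 0}, {"hand": -1, "xyz": [-15.6, 0, -3.5], "twist": 0}, {"hand": -1, "xyz": [-15.6, 0, -2.2], "twist": 0}, {"hand": -1, "xyz": [-15.6, 0, -2], "twist": 0}]'

```text
time: 11.4
ee_pos: [0.4401, -0.0459, 0.0903]
orientation: [0.002, 0.994, -0.11, -0.006]
contact_force: [0.1, -0.3, 0.3]
finger_gap: 0.006
```

```bash
python3 -c "
from h import *
rows([(-.078,-.06,.069)])"
```

```text
t 11.4 case pos mm [-79.2 -58.3  90.3] F [ 0.1 -0.3  0.3]
twist to align -0.003 tilt [-0.012  0.006 -1.   ]
(-0.078, -0.06, 0.069) [0.14 0.15 2.13]
```

>>> servo_tool --increments '[{"hand": -1, "xyz": [0.1, 0.1, 0.5], "twist": 0}, {"hand": -1, "xyz": [0.1, 0.1, 1.0], "twist": 0}, {"hand": -1, "xyz": [0.1, 0.1, 1.4], "twist": 0}, {"hand": -1, "xyz": [0.1, 0.1, 1.8], "twist": 0}, {"hand": -1, "xyz": [0.1, 0.1, 2.1], "twist": 0}, {"hand": -1, "xyz": [0.1, 0.1, 2.1], "twist": 0}]'

```text
time: 12.0
ee_pos: [0.4413, -0.0472, 0.0697]
orientation: [0.002, 0.994, -0.11, -0.006]
contact_force: [-0.9, -0.4, 7.3]
finger_gap: 0.007
```

>>> servo_tool --increments '[{"hand": -1, "xyz": [0, 0, -2], "twist": 0}, {"hand": -1, "xyz": [0, -1, -4], "twist": 0}, {"hand": -1, "xyz": [0, -5, -4], "twist": 0}, {"hand": -1, "xyz": [0, -9.5, -4], "twist": 0}, {"hand": -1, "xyz": [0, -12, -3.5], "twist": 0}, {"hand": -1, "xyz": [0, -12, -2.2], "twist": 0}, {"hand": -1, "xyz": [0, -12, -2], "twist": 0}]'

```text
time: 12.7
ee_pos: [0.4667, 0.0705, 0.0876]
orientation: [0.002, 0.994, -0.109, -0.008]
contact_force: [-0.4, -0.6, 0.3]
finger_gap: 0.005
```

```bash
python3 -c "
from h import *
rows([(-.078,.06,.069)])"
```

```text
t 12.7 case pos mm [-78.3  61.1  87.6] F [-0.4 -0.6  0.3]
twist to align -0.001 tilt [-0.015  0.007 -1.   ]
(-0.078, 0.06, 0.069) [0.06 0.1  1.86]
```

>>> servo_tool --increments '[{"hand": -1, "xyz": [0, 0.1, 0.4], "twist": 0}, {"hand": -1, "xyz": [0, 0.1, 0.8], "twist": 0}, {"hand": -1, "xyz": [0, 0.1, 1.2], "twist": 0}, {"hand": -1, "xyz": [0, 0.1, 1.6], "twist": 0}, {"hand": -1, "xyz": [0, 0.1, 1.9], "twist": 0}, {"hand": -1, "xyz": [0, 0.1, 1.9], "twist": 0}]'

```text
time: 13.3
ee_pos: [0.4663, 0.069, 0.0695]
orientation: [0.003, 0.994, -0.109, -0.007]
contact_force: [-2.0, -1.0, 10.0]
finger_gap: 0.006
```

>>> servo_tool --increments '[{"hand": -1, "xyz": [0, 0, -3], "twist": 0}, {"hand": -1, "xyz": [0, 0, -7.5], "twist": 0}, {"hand": -1, "xyz": [0, -4, -11], "twist": 0}, {"hand": -1, "xyz": [0, -8.5, -12], "twist": 0}, {"hand": -1, "xyz": [0, -13, -12], "twist": 0}, {"hand": -1, "xyz": [0, -17.5, -12], "twist": 0}, {"hand": -1, "xyz": [0, -22, -12], "twist": 0}, {"hand": -1, "xyz": [0, -22, -12], "twist": 0}]'

```text
time: 14.1
ee_pos: [0.5169, 0.2888, 0.1871]
orientation: [0.001, 0.994, -0.107, -0.007]
contact_force: [-1.0, -1.0, 1.1]
finger_gap: 0.01
```

```bash
python3 meas.py b; python3 -c "
from h import *
rows([])
im,d=get_image('top'); cv2.imwrite('pics/t5.png',im[:,:,::-1])"
```

```text
scene reb 567 slope -0.001 z 0.0695
scene fl 676 slope 0.0 z 0.0693
scene -1 -1 33 c -0.0783 -0.0576 z [0.0724 0.0746]
scene -1 1 39 c -0.0788 0.063 z [0.0721 0.0741]
scene 1 -1 53 c 0.0794 -0.0579 z [0.0709 0.0741]
scene 1 1 60 c 0.0795 0.0613 z [0.0711 0.0736]
top reb 851 slope 0.005 z 0.069
top fl 839 slope -0.006 z 0.0688
top -1 -1 41 c -0.0811 -0.0583 z [0.0712 0.0769]
top -1 1 50 c -0.0823 0.0606 z [0.071  0.0753]
top 1 -1 26 c 0.0722 -0.0591 z [0.07   0.0771]
top 1 1 48 c 0.0752 0.062 z [0.0715 0.0749]
t 14.2 case pos mm [-76.5 280.6 187.2] F [-0.2 -0.8  0.2]
twist to align -0.0 tilt [-0.015  0.008 -1.   ]
```

View pics/scene_b.png

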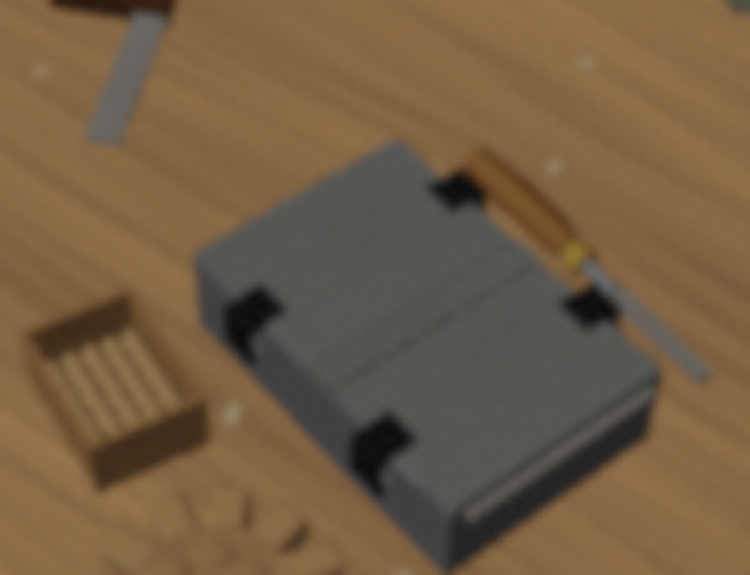

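View pics/t5.png

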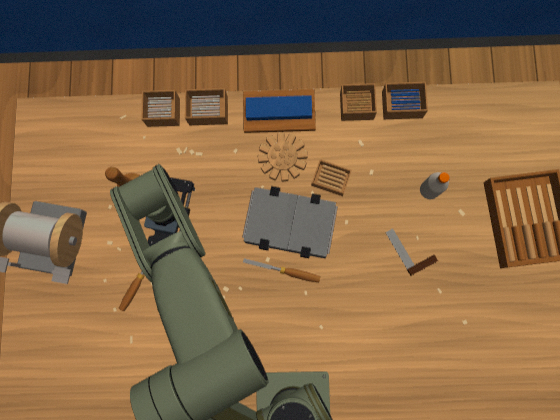

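All four caps have dropped from about 80 mm to about 71 mm, both leaves are flat, the bystanders haven't moved and the gripper is clear. Handing in.

```bash
python3 -c "
from cell import *
job_done()"
```

```text
the job is handed in; nothing more can be done
```

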